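Clear the jammed jars at the reader's opening

ROBOT

A 6-joint arm with a two-finger parallel gripper is mounted at the origin on the work surface. World frame = base frame: x ahead of the robot, y to its left, z up, the work surface at z = 0. Lengths are in m, angles in rad, forces in N, time in s.
With the tool pointing down it reaches from about 0.325 to 0.75 m from the base axis. Payload 7.6 kg.
Tool frame: the origin (TCP) lies where the fingers leave the gripper's body, on its centre line; the fingertips stand 73 mm ahead of it and the grasp point (between the pads) lies manip.hold_point_z ahead of it (manip.hold_point_z is the distance from the TCP to the grasp point, in m); z points along the fingers, y is the direction in which the jaws open and shut (so a half turn about z gives the same grasp; the last joint's range is limited). The gripper opens to 85 mm and grips with 20 to 120 N. Pads are 22 mm wide; open, the fingers measure 114 mm over their backs; the gripper's body (76 mm by 85 mm) begins 54 mm behind the grasp point. The pads swing forward as they close: fully open they stand 13 mm farther back than shut.
Start: joints at [-1.207, 0.052, 1.401, -0, 1.689, -0.07], TCP at [0.221, -0.476, 0.304] pointing down, gripper open.
Joint ranges: [-2.9, 2.9], [-0.91, 2.17], [0.12, 2.37], [-1.06, 4.2], [0.26, 2.73], [-2.93, 2.93]. Speed limits (rad/s): [2.57, 2.57, 3.01, 3.14, 3.14, 3.14].

INTERFACE

Orientations are given as a unit quaternion [w, x, y, z].
In Python, from rig import manip gives the robot as it stands. Calls block until the motion is done:
- manip.move_ptp(position, orientation): joint-space move of the TCP to a pose.
- manip.servo_line(position, rot=None, v=0.15): straight line of the TCP; rot=None keeps the orientation; v is the mean speed in m/s.
- manip.move_j(angles): joint-space move.
- manip.grip(opening, effort=None): finger opening in m; effort is the grip in N (None keeps the last); returns when the fingers have stopped.
- manip.wait(seconds).
- manip.solve_ik(position, orientation): joint angles nearest the present ones, or None.
- manip.capture(name): name is "side" or "top" or "wrist"; returns a dict with "frame" (420x560x3 uint8, red, green, blue), "depth" (420x560 float32, m along the optical axis (not along the pixel's ray), 0 where there is no reading), "mtx" (3x3 intrinsics, pixels), "k1" (the pictures are not rectified: a ray, as slopes to the right and down, at radius r is drawn at 1 + k1 r^2 times it, then the intrinsics apply), "rvec" (rotation vector, rad) and "tvec" (3), from world to camera coordinates, as OpenCV has them. Camera axes: x right, y down, z forward; pixel columns grow to the right and rows downward; lengths in m; the calibration is good to about 2 mm. A picture is of the moment at which its call begins.
A pose or a line that the arm cannot do raises manip.PlanningError and nothing moves.
- manip.close_job(): hands the job in, once; it reports no verdict.
Trained networks look in the newest picture that a camera, given by its name, has taken for a name from the list of things; names that differ only in an ending like _2 or _b are one class to them, and where a whole thing is asked for, a point or a joint stands for the part that bears it (a point fixed in the world has none). Each returns a list of dicts, best first, with "confidence" (0 to 1); they miss things now and then, are a little off and sometimes report something else, mostly with a low value. They report only what shows in the picture. A call takes as long as a camera call. They do not tell look-alikes from the thing itself.
- manip.regions_of(camera, target): "region" (420x560 bool, what is visible of it) and "extent" ([left, top, right, bottom] in pixels, round what is visible of it).
- manip.mark_of(camera, target): "point" ([row, column] in pixels: a listed point, or the origin of a listed thing).
Readings, each from a call of its own:
- manip.current_time(): time.
- manip.current_joint_pos(): joint angles.
- manip.current_joint_velocities(): joint speeds.
- manip.current_joint_efforts(): joint torques, N m.
- manip.current_ee_pos(): TCP position.
- manip.current_ee_rot(): TCP orientation.
- manip.current_ft_force(): force on the tool from outside, world axes, zero at the start.
- manip.current_wrist_torque(): the same for the moment, N m.
- manip.current_gripper_width(): finger opening in m.
Only numpy, scipy, OpenCV 4.12 (cv2) and the standard library are available. Lean on these libraries where they do the work, as an engineer would, in place of code of your own. Each camera call takes 0.05 s, during which the arm holds its last target.

TASK

Two glass sample jars are jammed side by side at the narrow opening of the feeder. Nudge the jar with the plain flat cap straight back up the tray, driving the loose backing slide ahead of it, until you feel the slide come up against its end stop; then bring the jar with the knob on its cap through the opening and down the lane until it stands fully home against the reader head. Keep both jars upright and down between the guide walls, never press the glass with more than about 15 N, leave the plain jar back in the tray and the dropper bottle, spare jar and tweezers beside the feeder alone, and let go at the end.

Things in the scene. Friction and masses are not known exactly. Their poses are not given: they have to be found in the camera images.
- feeder: Feeder fixed to the bench across the robot's front: 8 mm floor plate (262 x 104 mm) with 6 mm thick steel guide walls, tops 24 mm above the bench. Origin: bench height, middle of the narrow opening; z up, x runs back up the tray (roughly to the robot's left), y across. Place and turn differ each run. Two jars are jammed at about x = 26, y = +20 and -20 mm.
- home_spot (a point): Lane floor point (8 mm above the bench) where the knob jar's foot is centred when home: feeder x = -50 mm, y = 0. The lane is straight, 46 mm wide between walls, from feeder x = -70 to 0 mm. The white reader head closes it: flat face at x = -70 mm, from there to x = -130 mm, 74 mm wide, top 45 mm above the bench. Rigid.
- tray_mid (a point): Point on the tray floor (8 mm above the bench), feeder x = 100 mm, y = 0. The tray is 86 mm wide between walls (y = -43 to 43 mm) from feeder x = 20 to 177 mm; from x = 20 down to 0 mm its walls close in at 45 degrees to the 46 mm opening.
- bracket: Steel end bracket fixed across the tray's far end (8 mm thick, 44 mm high, at feeder x = 181 mm). It carries the end stop: a 30 mm round pad on a screw, pointing at the slide's rear. Its setting is not measured and differs: pad face anywhere from feeder x = 127 to 151 mm, so the slide travels 25 to 53 mm. Find it by feel: pushing takes 1 to 5 N, then rises steeply.
- slide: Loose steel backing slide (about 0.5 kg, low-friction coated) on the tray floor behind the jars, 50 mm long, 82 mm wide, 46 mm high at its front plate (top 54 mm above the bench). Origin: centre of its underside; axes as the feeder's. Its rear is 25 mm from the origin on the +x side. Held only by friction, it stays where it is left.
- slide_face (a point): Middle of the slide's flat front face, towards the jars, 23 mm above its underside. At the start it is about 1 to 6 mm behind the jars.
- plain_jar_mid (a point): Middle of the blocking jar: upright amber glass jar, 40 mm diameter, with a flat white cap (37 mm), 50 mm high in all (glass 40, cap 10), about 90 g; the point is on its axis 25 mm above its foot. On the feeder its glass reaches 8 to 48 mm above the bench, the upper 24 mm clear of the walls. It may be on either side of the opening (feeder y + or -).
- knob_jar_mid (a point): Middle of the jar to be read: the same kind of jar, except that its flat cap has a round knob on top. The point is on its axis 25 mm above its foot.
- knob (a point): Middle of the knob on that jar's cap: upright, round, 18 mm diameter, 16 mm high, made in one with the jar, on its axis; the cap's top is 8 mm below this point. On the feeder it is 66 mm above the bench. Held by the knob, the jar glides best with its weight just taken; pressed on the floor it drags and binds.
- dropper: Bystander: small white dropper bottle with a yellow cap, 26 mm diameter, 62 mm high, standing beside the feeder. Origin at its foot.
- spare_jar: Bystander: another plain flat-capped jar (40 x 50 mm) standing on the bench outside the feeder. Origin at its foot.
- tweezers: Bystander: steel tweezers 126 mm long lying beside the feeder. Origin at the middle, underside.
Things that resemble listed ones, but are neither listed nor needed, are in the scene too. Leave any green look-alike of the part that bears plain_jar_mid alone. Leave any purple look-alike of the part that bears knob_jar_mid alone.

How it is judged:
On the way, in this order (a step that is already met when the one before it is completed fails the run):
1. the plain jar, pushed back, holds the backing slide against its end stop (contact force between slide and bracket above 1 N and contact force between plain_jar and slide above 1 N and x of plain_jar_mid in the frame of feeder above 0.044 m), for 0.1 s.
2. the knob jar stands home against the reader head (x of knob_jar_mid in the frame of feeder below -0.048 m), for 0.1 s.
At the end, for the whole second after the job is handed in: The knob jar stands upright on the lane floor, touching the reader head or no more than 2.5 mm short of it; the plain jar stands upright on the tray floor where it was pushed back (its centre at least 43 mm behind the opening), and everything is released and at rest (x of knob_jar_mid in the frame of feeder below -0.0475 m and z of each of knob_jar_mid, plain_jar_mid in the frame of feeder below 0.036 m and angle between each of knob_jar_mid, plain_jar_mid's own z axis and vertical below 0.08 rad and x of plain_jar_mid in the frame of feeder above 0.043 m and linear speed of slide below 0.01 m/s).
It fails at once if a jar is lifted more than 12 mm or tipped more than 20 degrees (z of any of plain_jar_mid, knob_jar_mid in the frame of feeder above 0.045 m or angle between any of plain_jar_mid, knob_jar_mid's own z axis and vertical above 0.35 rad).
It fails at once if a jar is pressed with more than 22 N against the slide, the feeder or the other jar (contact force between plain_jar and slide above 22 N or contact force between any of plain_jar, knob_jar and feeder above 22 N or contact force between plain_jar and knob_jar above 22 N).
It fails at once if a thing standing around the feeder is moved more than 20 mm (distance of any of dropper, spare_jar, tweezers from where it was at the start of the episode above 0.02 m).
It also fails if it takes over 54 s, if anything falls off the work surface, if the arm or the gripper's body presses on something with over 40 N, if the wrist force passes 120 N, or if a joint passes its speed limit or range.

## Working session

There is one attempt and no reset: what is moved stays moved. The work goes in short steps, each a Python script; the robot and the scene stay as the last script left them, time stands still between calls to the robot, and variables do not carry over. Pictures are saved under pics/ and viewed, and the job is handed in when it is done.

```bash
ls -la; mkdir -p pics
cat > h.py <<'E'
from rig import manip
import numpy as np, cv2
def save(n,im,s=1.0):
    cv2.imwrite(f"pics/{n}.png",cv2.resize(im,None,fx=s,fy=s,interpolation=cv2.INTER_CUBIC)[:,:,::-1] if s!=1 else im[:,:,::-1])
def cam(c): 
    R=cv2.Rodrigues(np.array(c["rvec"],float))[0]; return R,np.array(c["tvec"],float).ravel()
def ray(c,row,col):
    K=c["mtx"]; xd=(col-K[0][2])/K[0][0]; yd=(row-K[1][2])/K[1][1]
    x,y=xd,yd
    for _ in range(30):
        f=1+c["k1"]*(x*x+y*y); x,y=xd/f,yd/f
    R,t=cam(c); d=R.T@np.array([x,y,1.]); return -R.T@t,d
def atz(c,row,col,z):
    o,d=ray(c,row,col); return o+d*(z-o[2])/d[2]
def atdepth(c,row,col,dep):
    o,d=ray(c,row,col); return o+d*dep
def proj(c,P):
    R,t=cam(c); p=R@np.asarray(P,float)+t; x,y=p[0]/p[2],p[1]/p[2]; f=1+c["k1"]*(x*x+y*y); K=c["mtx"]
    return np.array([K[1][1]*y*f+K[1][2],K[0][0]*x*f+K[0][2]])
def tri(obs):
    A=np.zeros((3,3));b=np.zeros(3)
    for c,r,cl in obs:
        o,d=ray(c,r,cl); d=d/np.linalg.norm(d); M=np.eye(3)-np.outer(d,d); A+=M;b+=M@o
    P=np.linalg.solve(A,b)
    return P,[float(np.linalg.norm(proj(c,P)-[r,cl])) for c,r,cl in obs]
E
cat > s1.py <<'E'
from h import *
import pickle
cs={}
for n in ["top","side","wrist"]:
    c=manip.capture(n); cs[n]=c; save("a_"+n,c["frame"]); print(n,c["mtx"][0][0],c["k1"],-cam(c)[0].T@cam(c)[1])
    for t in ["feeder","home_spot","tray_mid","bracket","slide","slide_face","plain_jar_mid","knob_jar_mid","knob","dropper","spare_jar","tweezers"]:
        print(t,[(np.round(m["point"]).astype(int).tolist(),round(m["confidence"],2)) for m in manip.mark_of(n,t)])
pickle.dump(cs,open("cs.pkl","wb"))
print(manip.current_time(),manip.hold_point_z)
E
python3 s1.py
```

```text
total 12
drwxr-xr-x  3 agent agent 4096 Dec  6 05:54 .
drwxr-xr-x 23 root  root  4096 Dec  6 05:54 ..
drwxr-xr-x  2 agent agent 4096 Dec  6 05:54 pics
top 420.83961744041704 0.012789211170506264 [0.39792837 0.0365199  0.77938566]
feeder [([220, 317], 0.94), ([176, 348], 0.61)]
home_spot [([220, 344], 0.85), ([203, 304], 0.44)]
tray_mid [([208, 261], 0.85)]
bracket [([204, 218], 0.97), ([216, 318], 0.62)]
slide [([212, 277], 0.96)]
slide_face [([208, 285], 0.86), ([202, 222], 0.35)]
plain_jar_mid [([205, 304], 0.95), ([284, 335], 0.85), ([218, 317], 0.23), ([166, 267], 0.16)]
knob_jar_mid [([222, 302], 0.94), ([314, 301], 0.78)]
knob [([314, 298], 0.71), ([221, 299], 0.6)]
dropper [([274, 263], 0.61)]
spare_jar [([175, 347], 0.76)]
tweezers [([164, 267], 0.76)]
side 466.22419907202266 -0.021320111456033772 [0.45183461 0.74199222 0.45091799]
feeder []
home_spot [([205, 284], 0.92)]
tray_mid [([249, 265], 0.87)]
bracket [([278, 248], 0.77), ([237, 265], 0.34)]
slide [([238, 265], 0.65)]
slide_face [([218, 271], 0.98)]
plain_jar_mid [([206, 344], 0.79), ([211, 260], 0.5)]
knob_jar_mid [([215, 284], 0.78), ([220, 370], 0.77)]
knob [([208, 374], 0.63), ([197, 282], 0.6)]
dropper [([255, 328], 0.57), ([212, 260], 0.57)]
spare_jar [([202, 240], 0.87)]
tweezers [([241, 208], 0.63), ([200, 284], 0.55), ([254, 327], 0.33)]
wrist 303.4202462451504 -0.041425825800244204 [ 0.28875749 -0.44565233  0.37317355]
feeder []
home_spot []
tray_mid []
bracket []
slide []
slide_face []
plain_jar_mid []
knob_jar_mid []
knob []
dropper []
spare_jar []
tweezers []
1.95 0.0539
```

View pics/a_top.png

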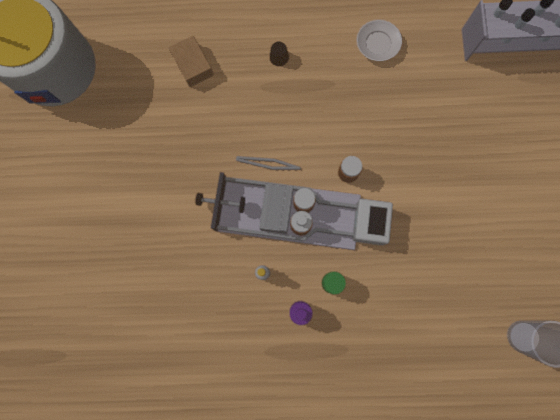

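View pics/a_side.png

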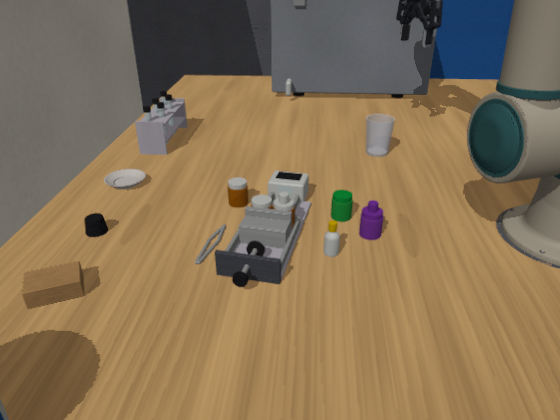

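Run:
```python
import pickle,cv2
cs=pickle.load(open("cs.pkl","rb"))
a=cs["top"]["frame"][140:340,190:390]; b=cs["side"]["frame"][160:310,190:400]
cv2.imwrite("pics/crop_t.png",cv2.resize(a,(600,600),interpolation=2)[:,:,::-1]); cv2.imwrite("pics/crop_s.png",cv2.resize(b,(798,570),interpolation=2)[:,:,::-1])
```

```text
(no output)
```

View pics/crop_t.png

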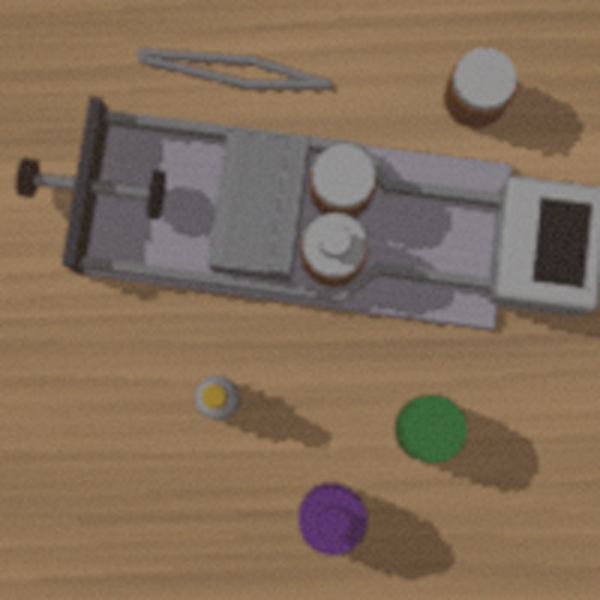

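View pics/crop_s.png

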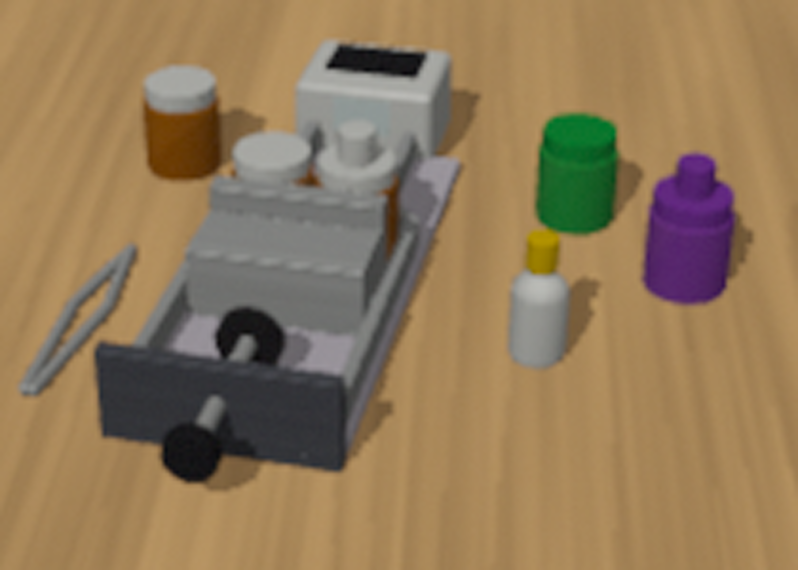

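```bash
cat > s2.py <<'E'
from h import *
import pickle
cs=pickle.load(open("cs.pkl","rb"))
c=cs["top"]; D=c["depth"]
P=np.zeros((420,560,3))
for r in range(120,340):
    for q in range(180,410):
        P[r,q]=atdepth(c,r,q,D[r,q]) if D[r,q]>0 else 0
np.save("P.npy",P)
Z=P[...,2]*1000
for r in range(190,236,2): print(r,' '.join(f"{int(round(Z[r,q])):3d}" for q in range(208,396,4)))
print('bench',np.median(Z[300:330,220:280]),np.std(Z[300:330,220:280]))
E
python3 s2.py
```

```text
190  -1   0   0  45  16   8   5   8   8   7   7   8  10   7   6  44  42  40  42  44  52  53   8  57  58  56  23   8   0   5   8  -1  -1  -3   1  -1   0  -1  -2   0   1  -1  -2   1  -2   1   1
192   0   0  -2  44  12   5   8   7   8   8   6   9   6   8   9  40  41  41  42  45  55  52  57  55  56  57  57   7   8   9   8   5   7  10   6  -3   0   0   1  -1   0   0  -2   2   0  -1   0
194   0   1  43  43  11   6   9   8   4  10   8   9   6   7  41  41  41  43  42  42  51  42  59  56  57  58  58  25   8   9   7   5   6   8   7   8   9   8   7   1  -1  -1   0  -2   0  -1   0
196  -1  -1  43  43   5   8   5  10   8   8   6   6   8   6  44  41  42  41  44  40  53  24  57  58  57  55  58  22   8   8   9  10   7   7   7   6   6  10   8   0  -1   1   0   2   0  -2  -1
198  26  26  42  41   5   8   8   8   8  38   6   5   6   9  41  41  42  41  43  40  55   9  56  60  57  55  58  23   0   7   9   7  12   8   9   8   5   9   9   0   0  -1   1  -1   3   0   0
200  31  27  43  37  28   7   5   8   9  34   7   8   8   9  41  40  40  38  42  41  53   6  57  57  59  55  56  15  23  26  24   7   8   9 
[... 2661 characters left out ...]
24  23  22   8   9   7   7   8   6   9  41  44  43  46  46  44  46  47   0   0
230   1  -1  12   7   7  11  20  22  25  23  23  23  23   6  13  24  31  41  39  53   7   8  50  57  56  48   0  21  25  20  23  25  25  26   5   8   8  40  45  46  45  47  47  47  47  45   0
232  -1   0   2  -1  -2   7   7   5   9  15  24  25  22  23  21  24  23   9  19  24   8   8  34  45  48  21  24   9   8  11  18  25  23  25  20  22  22  44  45  43  48  47  44  49  46  44   1
234  -1   0   1  -1   2  -1  -1  -1  -2   7   6   8   5  18  25  21  23  25  24  24   7   7   8  26  19  23  10   9   8  10   6   9   9  13  23  23  22  45  44  43  46  45  47  48  46  45  -1
bench -0.18668690545964317 1.3541937618568116
```

```bash
cat > s3.py <<'E'
from h import *
import pickle
cs=pickle.load(open("cs.pkl","rb"))
T,S=cs["top"],cs["side"]
pts={"knob":((221,299),(197,282)),"kj":((222,302),(215,284)),"slide_face":((208,285),(218,271)),"spare":((175,347),(202,240)),"home":((220,344),(205,284)),"tray":((208,261),(249,265)),"bracket":((204,218),(278,248)),"dropper":((274,263),(255,328)),"plain":((205,304),(211,260)),"tweez":((164,267),(241,208))}
for k,(a,b) in pts.items():
    p,e=tri([(T,*a),(S,*b)]); print(k,np.round(p*1000,1),np.round(e,1))
E
python3 s3.py
```

```text
knob [505.3  19.5  67.5] [1.3 1.3]
kj [505.7  13.2  28. ] [0.7 0.7]
slide_face [528.2  43.1  38.7] [1.8 1.9]
spare [599.1 -75.5   2.5] [0.4 0.4]
home [511.  -65.3   5.3] [0.5 0.5]
tray [535.1  88.3   3.8] [2.1 2.3]
bracket [549.2 169.5   2.8] [0. 0.]
dropper [420.5  86.9  -4.8] [2.  2.2]
plain [543.1   8.8  30.8] [3.1 3. ]
tweez [628.2  75.9   5.1] [2.3 2.5]
```

```bash
cat > s4.py <<'E'
from h import *
P=np.load("P.npy")*1000
Z=P[...,2]
def rect(mask,name):
    n,l,st,_=cv2.connectedComponentsWithStats(mask.astype(np.uint8)); i=1+np.argmax(st[1:,4])
    p=P[l==i][:,:2].astype(np.float32); print(name,len(p),cv2.minAreaRect(p)); return p
m=(Z>41)&(Z<50); m[:,:355]=0; m[:195]=0
head=rect(m,"head")
m=(Z>36)&(Z<50); m[:,226:]=0; m[:170]=0;br=rect(m,"bracket")
m=(Z>38)&(Z<60); m[:,:255]=0; m[:,292:]=0; sl=rect(m,"slide")
m=(Z>49)&(Z<60); m[:,:255]=0; m[:,292:]=0; m&=True; rect(m,"slidetop")
from scipy.optimize import least_squares
walls=(Z>20)&(Z<27)
# circles
def circ(z0,z1,r0,r1,q0,q1,name):
    s=np.zeros_like(Z,bool); s[r0:r1,q0:q1]=1; m=s&(Z>z0)&(Z<z1); n,l,st,_=cv2.connectedComponentsWithStats(m.astype(np.uint8)); i=1+np.argmax(st[1:,4])
    p=P[l==i][:,:2].astype(np.float32); print(name,len(p),cv2.minEnclosingCircle(p),p.mean(0),np.median(P[l==i][:,2]))
circ(54,62,180,212,292,325,"plaincap"); circ(54,62,210,240,288,325,"knobcap");circ(68,80,205,240,285,325,"knob")
circ(45,55,150,190,335,370,"spare");circ(30,80,260,290,250,280,"dropper")
# fit model: xy,yaw from bracket & head & walls signed
w=P[walls&(np.arange(560)[None]>228)&(np.arange(560)[None]<357)&(np.arange(420)[:,None]>170)&(np.arange(420)[:,None]<245)][:,:2]
print(len(w))
def loc(v,p): c,s=np.cos(v[2]),np.sin(v[2]); d=p-v[:2]; return np.c_[d@[c,s],d@[-s,c]]
def res(v):
    hw=loc(v,w); x,y=hw.T
    half=np.where(x>20,46,np.where(x<0,26,26+x)) # wall centre line (6mm thick)
    rw=np.abs(y)-half
    k=(x>-68)&(x<175)&(np.abs(rw)<12)
    rw=np.where(k,rw,0)/3
    h=loc(v,head).mean(0)-[-100,0]; b=loc(v,br).mean(0)-[181,0]
    return np.r_[rw,h*10,b*10]
v0=np.array([521,-13,np.radians(98)])
f=least_squares(res,v0,loss="soft_l1"); v=f.x
print(v,np.degrees(v[2]),f.cost,loc(v,head).mean(0),loc(v,br).mean(0),np.ptp(loc(v,head),0),np.ptp(loc(v,br),0))
l=loc(v,sl); print("slide",np.percentile(l,[1,99],axis=0))
for n,p in dict(knob=(505,19.5),home=(511,-65.3),tray=(535,88.3),bracket=(549.2,169.5)).items(): print(n,loc(v,np.array([p])))
np.save("F.npy",v)
E
python3 s4.py
```

```text
head 1386 ((505.2073669433594, -112.26811981201172), (60.675750732421875, 73.45646667480469), 80.90422821044922)
bracket 298 ((549.8927612304688, 163.77857971191406), (9.4877347946167, 103.69475555419922), 79.80170440673828)
slide 1262 ((533.2796630859375, 58.760414123535156), (50.01638412475586, 81.9580307006836), 80.7386703491211)
slidetop 309 ((530.3485107421875, 40.0216064453125), (12.023477554321289, 81.6839370727539), 80.87340545654297)
plaincap 338 ((545.7473754882812, 8.057818412780762), 18.370813369750977) [545.58514    8.123187] 57.564648424392345
knobcap 253 ((504.8580322265625, 14.862924575805664), 18.250024795532227) [504.0854    14.750915] 57.72722265561092
knob 86 ((505.0652160644531, 14.706637382507324), 8.803359031677246) [504.83484   14.789836] 73.41719586123835
spare 326 ((603.884765625, -78.86372375488281), 18.846561431884766) [603.57465 -78.15791] 49.56765785455558
dropper 166 ((419.96575927734375, 85.9133071899414), 12.770100593566895) [419.52707  84.88735] 41.260559297930655
916
[520.70914595 -15.23679811   1.40919897] 80.74115331175841 214.31569345053308 [-98.50387909   0.41690228] [180.94469599   1.36476266] [60.70828309 73.44950509] [  9.79800218 103.69393894]
slide [[ 50.25983584 -40.60528093]
 [ 99.45629123  39.98444083]]
knob [[31.75670856 21.09345563]]
home [[-50.97310789   1.52773384]]
tray [[104.487199    2.5538828]]
bracket [[186.91399611   1.60355772]]
```

```bash
cat >> h.py <<'E'
F=np.load("F.npy") if __import__("os").path.exists("F.npy") else None
def f2w(x,y,z):
    c,s=np.cos(F[2]),np.sin(F[2]); return np.array([F[0]+c*x-s*y,F[1]+s*x+c*y,z])/1000
def w2f(p):
    p=np.asarray(p,float)*1000; c,s=np.cos(F[2]),np.sin(F[2]); d=p[:2]-F[:2]; return np.array([c*d[0]+s*d[1],-s*d[0]+c*d[1],p[2]])
from scipy.spatial.transform import Rotation as Ro
def quat(a=0,sgn=1): # jaws along feeder y (a=0) 
    t=F[2]+np.pi/2+a; y=sgn*np.array([np.cos(t),np.sin(t),0]); z=np.array([0,0,-1.]); x=np.cross(y,z)
    q=Ro.from_matrix(np.c_[x,y,z]).as_quat(); return [q[3],q[0],q[1],q[2]]
def ff(): # force in feeder axes
    f=np.array(manip.current_ft_force()); c,s=np.cos(F[2]),np.sin(F[2]); return np.array([c*f[0]+s*f[1],-s*f[0]+c*f[1],f[2]])
E
python3 - <<'E'
from h import *
P=np.load("P.npy")
q=[w2f(P[r,c]) for r in range(194,216) for c in range(236,252) if 22<P[r,c,2]*1000<47]
q=np.array(q); q=q[(q[:,0]<160)]; print(len(q),np.percentile(q[:,0],[2,10,30,50,70,90]),np.median(q[:,1]))
for n,p in dict(plain=(545.7,8.06,0),knob=(505,14.75,0),spare=(604,-78.9,0),drop=(420,86,0)).items(): print(n,w2f(np.array(p)/1000))
for s in (1,-1):
    for (x,y,z) in [(-20,-25,200),(-5,-25,101),(60,-25,101),(26,20,133),(-50,0,133)]:
        print(s,np.round(manip.solve_ik(f2w(x,y,z),quat(0,s)),2) if manip.solve_ik(f2w(x,y,z),quat(0,s)) is not None else None)
print(manip.current_time(),ff(), manip.current_gripper_width())
E
```

```text
90 [134.87844688 135.07461096 135.91249187 137.8339177  139.77004437
 145.7561999 ] 0.7099158244970933
plain [ 27.01417906 -20.9169242    0.        ]
knob [27.06859377 20.32920457  0.        ]
spare [-49.43268952 -92.44879042   0.        ]
drop [ 83.7142441  115.68555097   0.        ]
1 None
1 None
1 None
1 None
1 None
-1 [-0.14  0.16  1.49 -0.    1.49  0.02]
-1 [-0.11  0.27  1.57 -0.    1.29  0.05]
-1 [ 0.01  0.3   1.54 -0.    1.3   0.17]
-1 [-0.05  0.13  1.67 -0.    1.34  0.12]
-1 [-0.2   0.16  1.64 -0.    1.35 -0.04]
1.95 [-0.62255688 -0.18981429  0.05526534] 0.0855087018572175
```

Run:
```python
from h import *
manip.grip(0.0,40)
manip.move_ptp(f2w(-16,-25,170),quat(0,-1))
print(manip.current_time(),manip.current_gripper_width(),w2f(manip.current_ee_pos()),ff())
manip.servo_line(f2w(-16,-25,115),v=0.1)
print(ff())
manip.servo_line(f2w(-16,-25,102),v=0.04)
print(w2f(manip.current_ee_pos()),ff(),manip.current_time())
for n in ("side","top"):
    c=manip.capture(n); f=c["frame"]; f=f[150:290,210:390] if n=="side" else f[120:300,220:420]; save("b_"+n,f,4 if n=="side" else 3)
```

```text
4.7417 0.000287258068068887 [-16.82841026 -25.21115661 170.31050613] [-0.88541997 -0.56331977  0.87270188]
[ 0.04112439 -1.07972521 -0.03232155]
[-15.98357347 -24.8913069  101.77749906] [-0.10950747  0.27687758 -0.36305384] 5.9167
```

View pics/b_side.png

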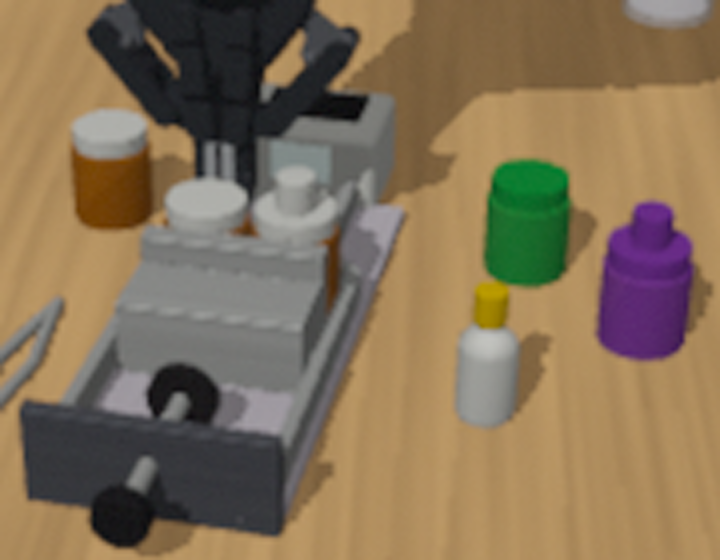

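View pics/b_top.png

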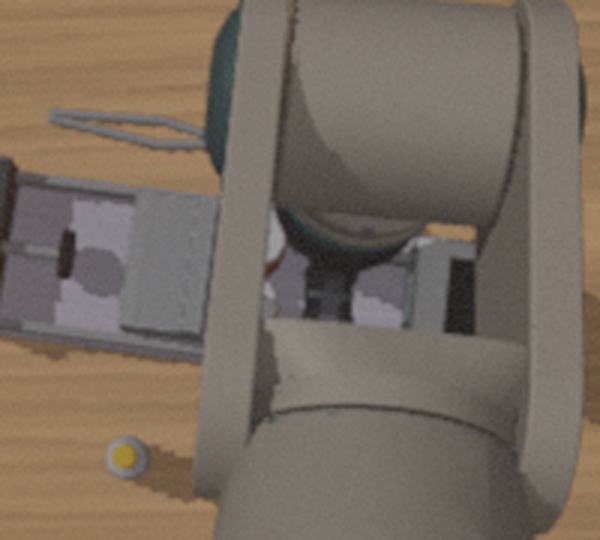

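```bash
cat > s6.py <<'E'
from h import *
import sys
Zt=102
def favg(n=5):
    a=[]
    for _ in range(n): a.append(ff()); manip.wait(0.02)
    return np.mean(a,0)
b=favg(); print("base",b, manip.current_time())
x=-16; log=[]
while x<48:
    x+=3 if x<-8 else (2 if x<26 else 0.5)
    manip.servo_line(f2w(x,-25,Zt),v=0.02 if x<26 else 0.01)
    f=favg(3)-b; log.append((x,*np.round(f,1)))
    if abs(f[0])>6.5: break
print(*log,sep="\n")
manip.wait(0.25); print(w2f(manip.current_ee_pos()),favg()-b,manip.current_time())
c=manip.capture("side"); save("c_side",c["frame"][150:290,210:390],4)
E
python3 s6.py
```

```text
base [0.03261793 0.22035647 0.30980552] 6.1
(-13, np.float64(0.2), np.float64(-0.3), np.float64(-0.5))
(-10, np.float64(-0.2), np.float64(-0.2), np.float64(-0.7))
(-7, np.float64(-0.2), np.float64(-0.0), np.float64(-0.2))
(-5, np.float64(-0.7), np.float64(-0.1), np.float64(-0.2))
(-3, np.float64(0.1), np.float64(0.2), np.float64(-0.3))
(-1, np.float64(0.1), np.float64(-0.1), np.float64(-0.3))
(1, np.float64(-0.5), np.float64(-0.5), np.float64(-0.3))
(3, np.float64(-0.9), np.float64(-0.4), np.float64(-0.0))
(5, np.float64(-0.5), np.float64(0.1), np.float64(-0.6))
(7, np.float64(-0.5), np.float64(-0.8), np.float64(-0.6))
(9, np.float64(-0.9), np.float64(-0.3), np.float64(-0.5))
(11, np.float64(-1.3), np.float64(0.1), np.float64(-0.5))
(13, np.float64(-1.1), np.float64(-0.4), np.float64(-0.4))
(15, np.float64(0.1), np.float64(-0.1), np.float64(-0.1))
(17, np.float64(-0.7), np.float64(0.2), np.float64(-0.2))
(19, np.float64(-0.9), np.float64(-0.1), np.float64(-0.5))
(21, np.float64(-1.0), np.float64(-1.0), np.float64(0.1))
(23, np.float64(-1.3), np.float64(0.0), np.float64(-0.6))
(25, np
[... 702 characters left out ...]
oat64(0.1))
(32.5, np.float64(-2.2), np.float64(-0.1), np.float64(0.5))
(33.0, np.float64(-1.8), np.float64(-0.3), np.float64(0.4))
(33.5, np.float64(-2.3), np.float64(0.1), np.float64(0.1))
(34.0, np.float64(-1.5), np.float64(-0.1), np.float64(-0.0))
(34.5, np.float64(-2.3), np.float64(-0.4), np.float64(0.2))
(35.0, np.float64(-1.7), np.float64(-0.6), np.float64(-0.1))
(35.5, np.float64(-2.3), np.float64(-0.2), np.float64(-0.3))
(36.0, np.float64(-3.4), np.float64(-0.4), np.float64(0.6))
(36.5, np.float64(-5.7), np.float64(-0.8), np.float64(0.3))
(37.0, np.float64(-7.4), np.float64(-0.6), np.float64(0.8))
[ 36.15716693 -25.11683086 102.05570318] [-7.35176809 -0.47390403  0.91596441] 18.6833
```

View pics/c_side.png

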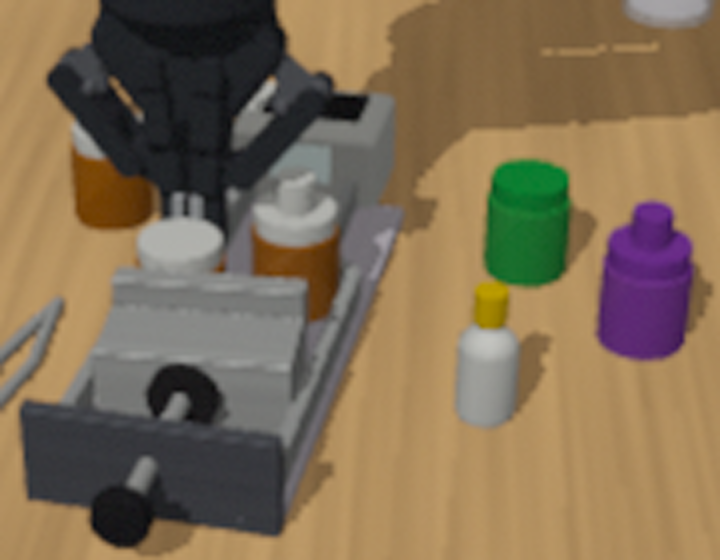

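Run:
```python
from h import *
import pickle
manip.servo_line(f2w(28,-25,102),v=0.04)
manip.servo_line(f2w(24,-25,170),v=0.15)
manip.servo_line(f2w(0,0,230),v=0.15)
manip.grip(0.045)
out={}
for n in ("wrist","side","top"):
    c=manip.capture(n); out[n]=c; save("d_"+n,c["frame"])
    for t in ("knob","plain_jar_mid","knob_jar_mid"): print(n,t,[(np.round(m["point"],1).tolist(),round(m["confidence"],2)) for m in manip.mark_of(n,t)])
pickle.dump(out,open("d.pkl","wb"))
print(manip.current_time(),w2f(manip.current_ee_pos()),manip.current_gripper_width())
```

```text
wrist knob [([201.6, 73.8], 0.9), ([129.1, 306.4], 0.61), ([108.6, 158.6], 0.38)]
wrist plain_jar_mid [([129.8, 311.1], 0.87), ([241.7, 165.9], 0.82)]
wrist knob_jar_mid [([191.3, 97.5], 0.88), ([174.0, 260.9], 0.6), ([87.0, 378.2], 0.57)]
side knob [([205.8, 375.9], 0.84), ([199.0, 282.5], 0.75), ([256.3, 328.5], 0.27)]
side plain_jar_mid [([204.5, 342.3], 0.81), ([219.7, 255.2], 0.67)]
side knob_jar_mid [([221.9, 369.6], 0.96), ([214.6, 283.1], 0.56)]
top knob [([219.2, 300.5], 0.89)]
top plain_jar_mid []
top knob_jar_mid [([222.6, 301.1], 0.8)]
21.4167 [ 1.00850239e-02 -4.57920357e-03  2.30012329e+02] 0.04487092994600024
```

View pics/d_wrist.png

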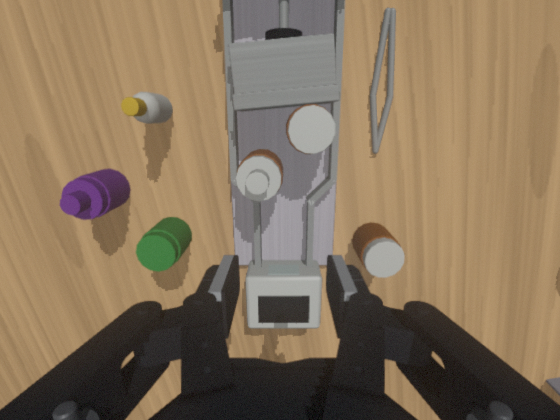

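View pics/d_side.png

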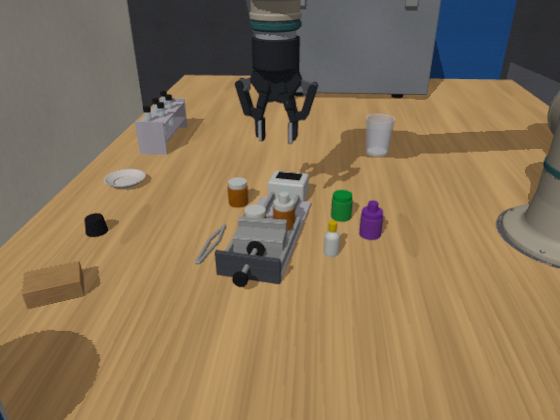

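Run:
```python
from h import *
import pickle
d=pickle.load(open("d.pkl","rb"))
for n,box in (("wrist",(85,210,225,345)),("top",(180,240,270,330))):
    c=d[n]; D=c["depth"]
    P=np.array([w2f(atdepth(c,r,q,D[r,q])) for r in range(box[0],box[1]) for q in range(box[2],box[3]) if D[r,q]>0])
    for nm,m in (("knob",(P[:,2]>69)&(P[:,2]<80)&(np.abs(P[:,0])<45)),("caps",(P[:,2]>54.5)&(P[:,2]<62)&(P[:,1]<-2)&(P[:,0]>30)),("kcap",(P[:,2]>54.5)&(P[:,2]<62)&(P[:,0]<48)&(P[:,1]>0))):
        p=P[m]; 
        if len(p)>5: print(n,nm,len(p),cv2.minEnclosingCircle(p[:,:2].astype(np.float32)),np.median(p,0))
```

```text
wrist knob 429 ((26.8709659576416, 19.798030853271484), 8.925250053405762) [27.29533009 19.69651483 73.23595994]
wrist caps 1834 ((74.41094970703125, -23.802934646606445), 27.61381721496582) [ 66.14807641 -22.13909595  57.20850003]
wrist kcap 1109 ((26.81246566772461, 19.913217544555664), 18.4749698638916) [30.16274631 18.33731949 57.27289939]
top knob 86 ((26.916547775268555, 20.23982810974121), 8.708831787109375) [27.16579509 20.35976588 73.60211245]
top kcap 249 ((27.10725212097168, 20.43010139465332), 18.222698211669922) [26.36573486 22.83425393 57.82423467]
```

```bash
cat > s8.py <<'E'
from h import *
def favg(n=3):
    a=[]
    for _ in range(n): a.append(ff()); manip.wait(0.02)
    return np.mean(a,0)
manip.servo_line(f2w(26.9,20,165),v=0.2)
b=favg(5)
manip.servo_line(f2w(26.9,20,142),v=0.1); print(favg()-b)
manip.servo_line(f2w(26.9,20,133),v=0.04); print(favg()-b)
manip.grip(0.0,30)
print(manip.current_gripper_width(),favg()-b,w2f(manip.current_ee_pos()),manip.current_time())
c=manip.capture("side"); save("e_side",c["frame"][150:290,210:390],4)
c=manip.capture("wrist"); save("e_wrist",c["frame"])
E
python3 s8.py
```

```text
[ 0.31718566  0.33543682 -0.12293392]
[ 0.15066818  0.29392508 -0.68291504]
0.016606266590582695 [-0.18145743  0.33424659  1.11702215] [ 26.91616263  19.81778013 133.28927592] 23.2833
```

View pics/e_side.png

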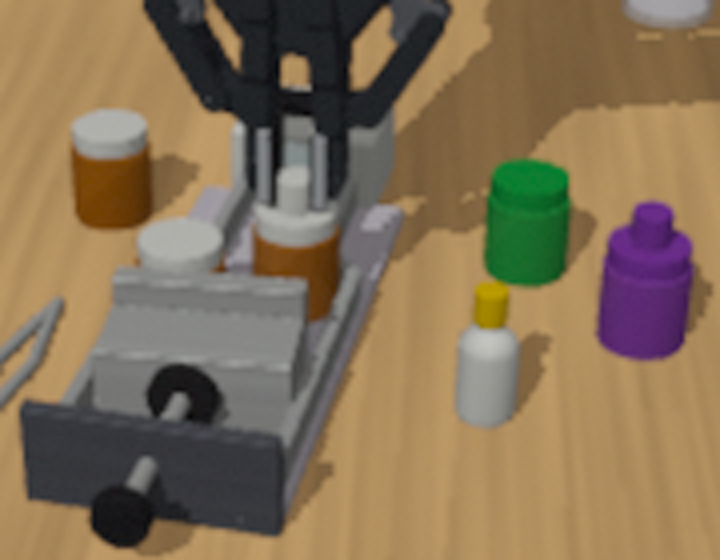

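View pics/e_wrist.png

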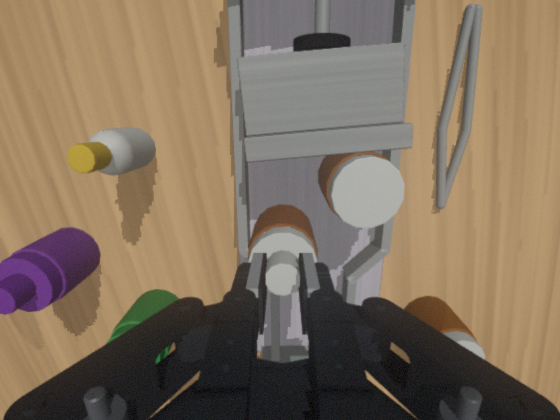

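```bash
cat > s9.py <<'E'
from h import *
def favg(n=3):
    a=[]
    for _ in range(n): a.append(ff()); manip.wait(0.02)
    return np.mean(a,0)
b=favg(5); 
Z=134.5
manip.servo_line(f2w(26.9,20,Z),v=0.02); f=favg(5); print("lift",f-b,manip.current_gripper_width())
b=f
def go(pts,v,lim=5):
    for p in pts:
        manip.servo_line(f2w(*p,Z),v=v); d=favg()-b; print(p,np.round(d,1),np.round(w2f(manip.current_ee_pos()),1))
        if np.abs(d[:2]).max()>lim: print("STOP"); return False
    return True
ok=go([(26.5,15),(20,8.5),(12,0.3),(6,0.2),(0,0.2),(-6,0.2),(-12,0.2),(-20,0.2)],0.04)
print(manip.current_time())
c=manip.capture("side"); save("f_side",c["frame"][150:290,210:390],4)
E
python3 s9.py
```

```text
lift [ 0.23037465  0.32552187 -2.60899929] 0.016411404573224424
(26.5, 15) [-0.   0.2 -0.1] [ 26.5  14.9 134.4]
(20, 8.5) [-0.1 -0.2  0.3] [ 19.9   8.5 134.5]
(12, 0.3) [-0.4 -0.   0.4] [ 11.9   0.3 134.4]
(6, 0.2) [ 0.1 -0.   0. ] [  5.9   0.2 134.5]
(0, 0.2) [-0.3 -0.1  0.5] [-1.000e-01  2.000e-01  1.345e+02]
(-6, 0.2) [-0.3  0.2  0.4] [ -6.1   0.2 134.5]
(-12, 0.2) [ 0.2 -0.3 -0. ] [-12.1   0.2 134.5]
(-20, 0.2) [ 0.1  0.2 -0.1] [-20.1   0.2 134.5]
26.8417
```

View pics/f_side.png

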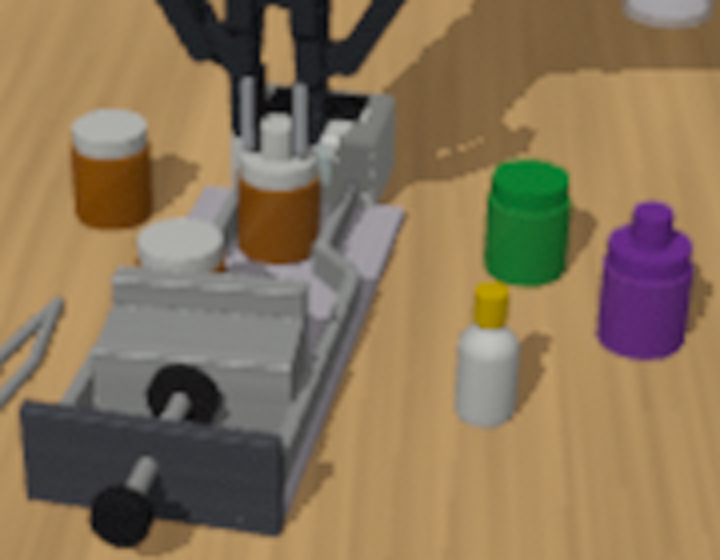

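```bash
cat > s10.py <<'E'
from h import *
def favg(n=3):
    a=[]
    for _ in range(n): a.append(ff()); manip.wait(0.02)
    return np.mean(a,0)
Z=134.5; b=favg(6)
def step(x,v):
    manip.servo_line(f2w(x,0.2,Z),v=v); d=favg()-b; print(x,np.round(d,1),np.round(w2f(manip.current_ee_pos()),1)); return d
x=-20; hit=False
for x in (-28,-36,-43):
    d=step(x,0.04)
    if np.abs(d[:2]).max()>4: print("STOP"); raise SystemExit
while x>-55:
    x-=0.7; d=step(x,0.015)
    if abs(d[0])>3: hit=True; break
    if abs(d[1])>5: print("SIDE"); break
print("hit",hit,manip.current_time())
c=manip.capture("side"); save("g_side",c["frame"][150:290,210:390],4)
E
python3 s10.py
```

```text
-28 [-0.2 -0.4  0.1] [-28.2   0.2 134.5]
-36 [-0.1 -0.4  0.3] [-36.1   0.2 134.5]
-43 [ 0.1 -0.1  0.5] [-43.1   0.2 134.5]
-43.7 [ 0.  -0.2  0.5] [-43.6   0.2 134.5]
-44.400000000000006 [ 0.  -1.1 -0.2] [-44.4   0.2 134.5]
-45.10000000000001 [-0.5 -0.1 -0.6] [-45.1   0.2 134.5]
-45.80000000000001 [-0.  -0.4 -0. ] [-45.8   0.2 134.5]
-46.500000000000014 [-0.1  0.   0.7] [-46.5   0.2 134.5]
-47.20000000000002 [0.1 0.1 0.2] [-47.2   0.2 134.5]
-47.90000000000002 [-0.4 -0.1 -0.1] [-47.9   0.2 134.5]
-48.60000000000002 [-0.4 -0.5  0.4] [-48.6   0.2 134.5]
-49.300000000000026 [ 0.  -0.6  0.2] [-49.3   0.2 134.5]
-50.00000000000003 [ 1.5 -0.5  1.3] [-49.8   0.2 134.5]
-50.70000000000003 [ 4.  -0.2  2.1] [-50.4   0.2 134.6]
hit True 31.4667
```

View pics/g_side.png

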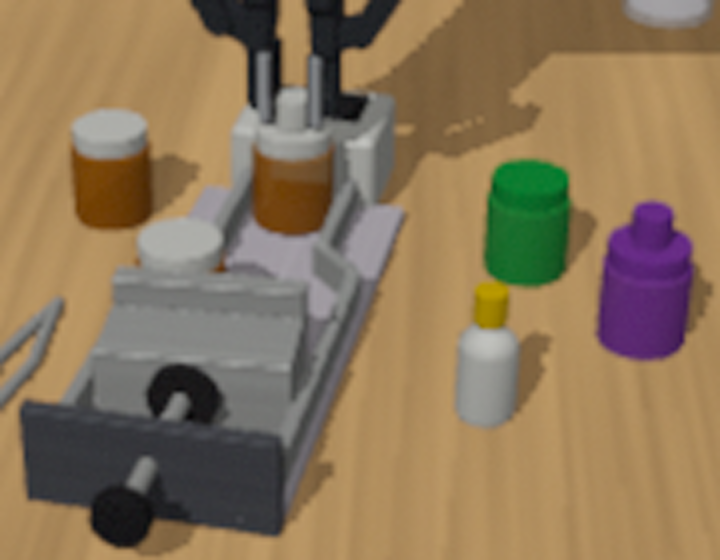

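```bash
cat > s11.py <<'E'
from h import *
import pickle
manip.servo_line(f2w(-50.5,0.2,133.2),v=0.02); print(ff())
manip.grip(0.045); manip.wait(0.1)
manip.servo_line(f2w(-50.2,0.2,165),v=0.06)
manip.servo_line(f2w(-75,0,250),v=0.15)
out={}
for n in ("wrist","side","top"):
    c=manip.capture(n); out[n]=c; save("h_"+n,c["frame"])
pickle.dump(out,open("hh.pkl","wb"))
c=out["wrist"]; D=c["depth"]
P=np.array([np.r_[w2f(atdepth(c,r,q,D[r,q])),r,q] for r in range(0,420) for q in range(150,450) if D[r,q]>0])
for nm,m in (("knob",(P[:,2]>69)&(P[:,2]<80)&(abs(P[:,0]+50)<20)&(abs(P[:,1])<20)),("kcap",(P[:,2]>54.5)&(P[:,2]<62)&(abs(P[:,0]+50)<25)&(abs(P[:,1])<25)),("pcap",(P[:,2]>54.5)&(P[:,2]<62)&(P[:,0]>35)&(P[:,0]<85)&(abs(P[:,1]+22)<25))):
    p=P[m]; print(nm,len(p))
    if len(p)>5: print(cv2.minEnclosingCircle(p[:,:2].astype(np.float32)),np.median(p,0))
print(manip.current_time(),manip.current_gripper_width())
E
python3 s11.py
```

```text
[ 5.73425088 -0.10930473  3.44769355]
knob 367
((-48.514469146728516, 0.10432513058185577), 8.84497356414795) [-4.82110702e+01 -2.31941148e-01  7.32707199e+01  1.79000000e+02
  2.84000000e+02]
kcap 973
((-48.49584197998047, 0.030412137508392334), 18.396060943603516) [-4.54498026e+01 -2.66958675e-01  5.72590425e+01  1.72000000e+02
  2.84000000e+02]
pcap 1925
((65.54024505615234, -22.22047233581543), 18.607528686523438) [ 65.48751933 -22.03280571  57.25644604  29.         312.        ]
33.825 0.045297922207598144
```

View pics/h_wrist.png

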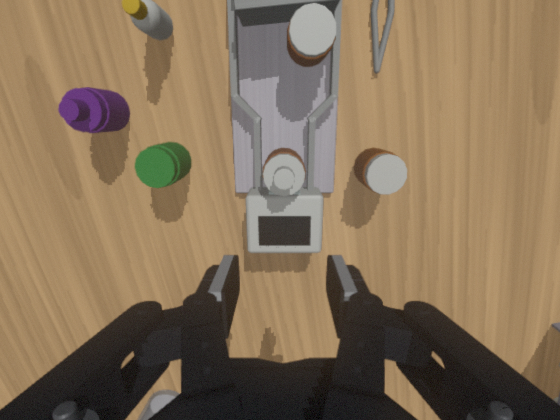

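View pics/h_side.png

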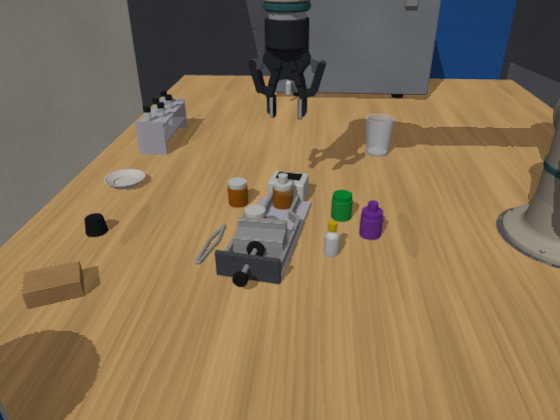

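Run:
```python
from h import *
import pickle
o=pickle.load(open("hh.pkl","rb"))
for n in ("wrist","top"):
    c=o[n];D=c["depth"]
    P=np.array([w2f(atdepth(c,r,q,D[r,q])) for r in range(150,270) for q in range(235,400) if D[r,q]>0])
    h=P[(P[:,2]>42)&(P[:,2]<48)&(P[:,0]<-60)&(P[:,0]>-140)&(abs(P[:,1])<45)]
    k=P[(P[:,2]>69)&(P[:,2]<80)&(abs(P[:,0]+50)<20)&(abs(P[:,1])<20)]
    print(n,len(h),len(k))
    if len(h)>50: print(np.percentile(h[:,0],[0.3,99.7]),h.mean(0))
    if len(k)>9: print(cv2.minEnclosingCircle(k[:,:2].astype(np.float32)))
    save("i_"+n,c["frame"][130:290,190:390],4) if n=="wrist" else 0
```

```text
wrist 4247 367
[-127.76796587  -70.18360462] [-97.64502847  -0.60115105  44.70397299]
((-48.514469146728516, 0.10432513058185577), 8.84497356414795)
top 0 49
((-45.980472564697266, 0.24870391190052032), 7.987897872924805)
```

View pics/i_wrist.png

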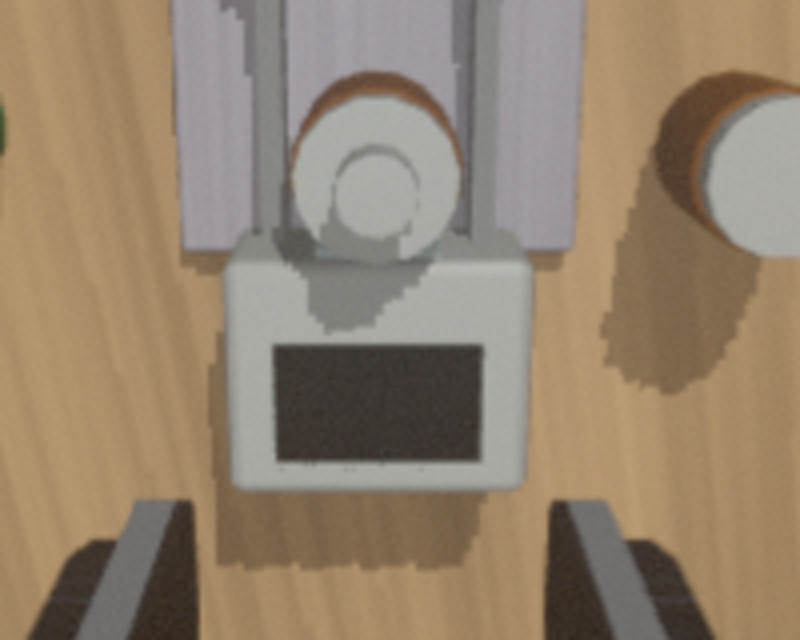

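```bash
python3 -c "
from rig import manip
manip.close_job(); print(manip.current_time())"
```

```text
the job is handed in; nothing more can be done
the job is handed in; nothing more can be done
```

I pushed the plain jar back with closed fingers, held the slide against its end stop, brought the knob jar home against the reader head, let go, and handed the job in. The clock read about 34 s at my last check before that.

- **Slide and end stop:** Pushing took about 2 N, then rose to 7.4 N at the stop, and I held it there for over 0.25 s. The jar stopped at feeder x ≈ 65 mm. That fits the pad face I had measured at x ≈ 135 mm.
- **Knob jar:** I gripped it by the knob, lifted it just clear of the floor, and took it through the opening and down the lane. No side force above about 1 N showed on the way. It met the reader head at commanded x ≈ -50 mm. The force there was about 4 N, and 5.7 N as I set it down.

**Final check (after release, gripper clear):**
- **Jars:** Both cap tops measured 57 mm above the bench, so the jars are upright and on the floor. The plain jar is at about (65.5, -22) mm.
- **Bystanders:** The dropper bottle, spare jar and tweezers looked undisturbed in the pictures.

**Disagreements:** The wrist camera put the knob jar at x = -48.5 mm, but it also read the head's back edge about 2 mm off, at -127.8 instead of -130. Measured against that edge, the jar is home to within about 1 mm. The head's near edge read -70.2 mm, without that shift, but its rounded rim and the jar's cap make it a weaker reference. The top camera saw the knob only partly, past the arm, and its -46 mm reading was dropped.

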